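# Clear the butter portioning board and ratchet its clamp up to the butter block

## Robot

A 6-joint arm with a two-finger parallel gripper is mounted at the origin on a cart in front of the work surface, level with it; the furniture and walls round the work are solid. World frame = base frame: x ahead of the robot, y to its left, z up, the work surface at z = 0. Lengths are in m, angles in rad, forces in N, time in s.
With the tool pointing down it reaches from about 0.35 to 0.85 m from the base axis. Payload 8.1 kg.
Tool frame: the origin (TCP) lies at the very end of the fingers, on their centre line; the grasp point (between the pads) lies 19 mm behind it (pinch_z is the distance from the TCP to the grasp point, in m); z points along the fingers, y is the direction in which the jaws open and shut (so a half turn about z gives the same grasp; the last joint's range is limited). The gripper opens to 93 mm and grips with 3 to 60 N. Pads are 15 mm wide; open, the fingers measure 128 mm over their backs; the gripper's body (75 mm by 188 mm) begins 65 mm behind the grasp point.
Start: joints at [-1.304, 0.13, 1.488, -0, 1.523, -0.085], TCP at [0.207, -0.563, 0.219] pointing down, gripper open.
Joint ranges: [-2.96, 2.96], [-0.89, 2.26], [0.02, 2.5], [-1.34, 4.48], [0, 2.73], [-2.66, 2.66]. Speed limits (rad/s): [2.39, 2.39, 2.79, 3.14, 3.14, 3.14].

## Interface

Orientations are given as a rotation vector (axis times angle).
In Python, from plant import * gives the robot as it stands.
- The arm moves only by the tool move_arm, never from a script. Its argument "series" is a list of rows, each a list of 7 numbers: the shift along the tool's x, y, z each as a share of 10 cm, from -1 to 1, then the turn, a rotation vector about the tool's x, y, z each as a share of 180 degrees, from -1 to 1, then the opening, from -1 (shut) to 1 (fully open). In form: [[dx, dy, dz, rx, ry, rz, jaw], ...]. A call has 1 to 8 rows; each row is the pose to reach, as a shift and turn from the pose commanded when the call began, along the tool's axes at that moment, turning the shorter way round; what a row does not reach only later rows make up. A row lasts 1/10 s, in which the tool goes at most 50 mm and 8.59 degrees, less where a joint would pass 70% of its speed; a pose out of reach is approached as far as the arm can. A call with a number of a shift or a turn outside -1 to 1 is refused whole. A call with a gripper value outside its range is refused whole. The fingers move at their own pace and stop on an object; "squeeze" is the grip in N (left out, the last holds). Time passes only in rows, so rows that repeat a pose let the fingers close. It gives the time, the measured TCP pose, the force and the opening at its end, in the units of the state.
- read_state(): the state, without advancing time (a new reading comes with each control period).
- read_camera(name): name is "side" or "top"; returns a dict with "frame" (480x640x3 uint8, red, green, blue), "K" (3x3 intrinsics, pixels), "rvec" (rotation vector, rad) and "tvec" (3), from world to camera coordinates, as OpenCV has them. Camera axes: x right, y down, z forward; pixel columns grow to the right and rows downward; lengths in m; the calibration is good to about 2 mm. A picture is of the moment at which its call begins. There is no depth.
- close_job(): hands the job in, once; it reports no verdict.
The state is a dict: "t": time; "q": joint angles; "dq": joint speeds; "joint_torque": joint torques, N m; "tool_pos": TCP position; "orientation": TCP orientation; "force": force on the tool from outside, world axes, zero at the start; "wrist_torque": the same for the moment, N m; "opening": finger opening in m.
Only numpy, scipy, OpenCV 4.12 (cv2) and the standard library are available. Lean on these libraries where they do the work, as an engineer would, in place of code of your own. Each camera call takes 0.05 s, during which the arm holds its last target.

## Task

Someone parked the measuring cup on the butter board, in the way of its clamp: lift it off (it has a handle) and set it down gently, upright, on the bare table beside the board. Then pump the clamp's ratchet trigger toward its black grip, letting it spring back each time, until the press pad holds the butter block against the steel end stop with the pad's spring partly compressed, without crushing the butter. Finish holding on: the program ends with your fingers still squeezing the trigger and the pad still pressing; leave the other things on the table alone.

Things in the scene. Friction and masses are not known exactly. Their poses are not given: they have to be found in the camera images.
- portioning_board: Butter portioning board, fixed: beech bed, top 22 mm above the table, x = -66 to 318, y = -56 to 56 mm. Origin on the table under the trigger's pivot; +x along the bed from trigger head to end stop, +y across it away from the robot, +z up. Aluminium head at x = -54 to 34 mm, 38 mm wide, up to 122 mm high. A toothed steel push rod runs through it at z = 44 mm, at first out to x = -190 mm behind.
- measuring_cup: Open aluminium measuring cup, 81 mm high, 84 mm across the rim, 0.1 to 0.18 kg. Origin on its underside, 12 mm from the cup's axis toward the handle (the axis is at y = +12 mm in its frame); the handle points along its -y axis; +z up. At the start it stands on the bed between press pad and butter, handle pointing to the board's +y side.
- cup_handle (a point): Middle of the top bar of the cup's handle loop: level round bar 7 mm thick along the cup's y axis, 64.5 mm above the cup's underside, 42 mm from the cup's origin (54 mm from its axis). It meets the cup wall 12 mm inward of this point and bends down 5 mm outward of it; the loop reaches down to 25 mm above the underside. Pinch it along the cup's x axis. Axes as the cup's.
- butter_block: Cold unwrapped block of pale yellow butter scored into eight portions, 102 mm along the board x 73 mm wide x 37 mm high, about 0.25 kg, lying loose on the bed 2 to 10 mm short of the end stop. Origin at the centre of its underside; its own x axis is its long one.
- end_stop: Upright steel end stop fixed across the bed, 10 x 106 x 52 mm. Origin at the middle of its foot, axes as the board's; its face toward the butter is at board x = 304 mm. Slotted steel wire guides, 46 mm high above the bed, flank the butter's place at board y = +-45 to 53 mm, x = 191 to 309 mm.
- push_rod (a joint): Advance of the toothed push rod toward the end stop, m: starts at 0 to 0.008, at most 0.148. A spring pawl keeps it from going back (it may settle back by up to one 5 mm tooth). A full squeeze of the trigger moves it on by 3 teeth (15 mm), a shorter one by one or two. About 3 N when free.
- pressure_plate (a joint): Compression of the spring between push rod and press pad, m: 0 free, at most 0.018. The spring has 1.2 N per mm; a light hold is 3 to 14 mm, the butter is dented when the spring is fully compressed and forced further.
- press_pad: White press pad at the front of the push rod, 7 x 62 x 33 mm, its centre 42 mm above the table. Origin at the middle of its back, axes as the board's.
- pad_face (a point): Middle of the press pad's face that meets the butter; in the board's frame its x is 84 mm + push_rod - pressure_plate. Axes as the board's.
- trigger_pad (a point): Foremost point of the trigger's bulge, where a finger presses: let go it is 164 mm above the table at board x = 26.5 mm. Squeezed fully it moves 21 mm back toward the grip. A short squeeze moves the rod on as well, once past the play.
- grip_back (a point): Middle of the back of the fixed black grip behind the trigger: 164 mm above the table, board x = -27 mm. The grip is 11 mm thick along the board, 24 mm wide, from 116 to 200 mm above the table. From this face to the trigger pad it is 53.5 mm with the trigger let go, 32 mm fully squeezed. Axes as the board's.
- small_jar: Small glass jar with red icing, 72 mm across, 76 mm high; bystander. Origin under its centre. (The big glass jar of syrup behind it is fixed.)
- bench_scraper: Bench scraper with wooden grip, 102 x 127 x 18 mm, lying; bystander. Origin under its centre.
- pastry_brush: Pastry brush, 269 mm long, 14 mm high, lying; bystander. Origin under its centre.
- egg_a: Brown egg, 57 x 44 mm; bystander. Origin under its centre.
- trigger: Steel trigger, two round bars of 11 mm side by side (21 mm wide), up from its pivot at the board's origin 108 mm above the table to 183 mm. Its axes are the board's when let go; it turns about y by at most 0.36 rad toward the grip. A spring returns it: about 3 N at the trigger pad let go, 6 N squeezed, plus about 0.9 times the force on the push rod. The first 0.1 rad may only take up play.
- sugar_shaker: Glass sugar shaker with metal top, 44 mm across, 90 mm high; bystander. Origin under its centre. (The orange bowl behind it is fixed.)

How it is judged:
By the outcome, as a careful person would: the job done as asked, in the order asked, and still so for the second after the job is handed in, while the arm keeps its last pose, push and grip.
It also fails if it takes over 58 s, if anything falls off the work surface, if the arm or the gripper's body presses on something with over 40 N, if the wrist force passes 120 N, or if a joint passes its speed limit or range.

## Working session

There is one attempt and no reset: what is moved stays moved. The work goes in short steps, Python scripts to look and compute and a tool call to move; the robot and the scene stay as the last step left them, time stands still between calls to the robot, and variables do not carry over. Pictures are saved under pics/ and viewed, and the job is handed in when it is done.

Besides the shell and the picture viewer there is one more tool, called after "Emit:" as name(argument=value, ...), one argument or row to a line, values as JSON. move_arm: Moves the arm, as the interface text tells. Shift numbers are shares of 10 cm and turn numbers shares of 180 degrees, none past 1 either way. Its arguments: {"type":"object","properties":{"series":{"type":"array","items":{"type":"array","items":{"type":"number"}}},"squeeze":{"type":"number"}},"required":["series"]}

```bash
ls; mkdir -p pics; python3 - <<'E'
from plant import *
import cv2
print(read_state())
for n in("side","top"):
    c=read_camera(n); cv2.imwrite(f"pics/{n}0.png",c["frame"][:,:,::-1]); print(n,c["K"],c["rvec"],c["tvec"])
E
```

```text
pics
{'t': 0.0, 'q': array([-1.30438527e+00,  1.31162777e-01,  1.48927256e+00,  3.40034432e-05,
        1.52302513e+00, -8.53964707e-02]), 'dq': array([ 0.00025769,  0.00026776, -0.00054086, -0.00028069, -0.00160772,
       -0.00028606]), 'joint_torque': array([-4.65854882e-04, -5.59840608e+01, -4.91761816e+01,  7.69882975e-02,
        3.57874401e-02, -1.55616922e-04]), 'tool_pos': array([ 0.20663944, -0.56267836,  0.2175902 ]), 'orientation': array([-3.09128002e+00, -5.49443887e-01,  2.11925876e-04]), 'force': array([-0.01108467,  0.74245426,  0.29220519]), 'wrist_torque': array([-0.00711197, -0.03714417, -0.0122772 ]), 'opening': 0.09288720022818568}
side [[551.08533534   0.         313.04891326]
 [  0.         551.08533534 232.13230708]
 [  0.           0.           1.        ]] [ 1.9766703  -0.60653566  0.40345499] [-0.58218563  0.17738258  1.45991783]
top [[470.85763392   0.         312.71752027]
 [  0.         470.85763392 239.15403115]
 [  0.           0.           1.        ]] [ 2.11321405 -2.14459583  0.14244356] [-0.1670826   0.56648528  1.29759429]
```

View pics/side0.png

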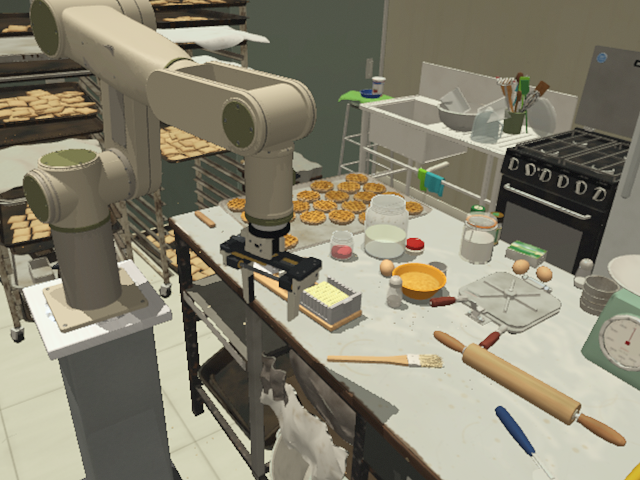

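View pics/top0.png

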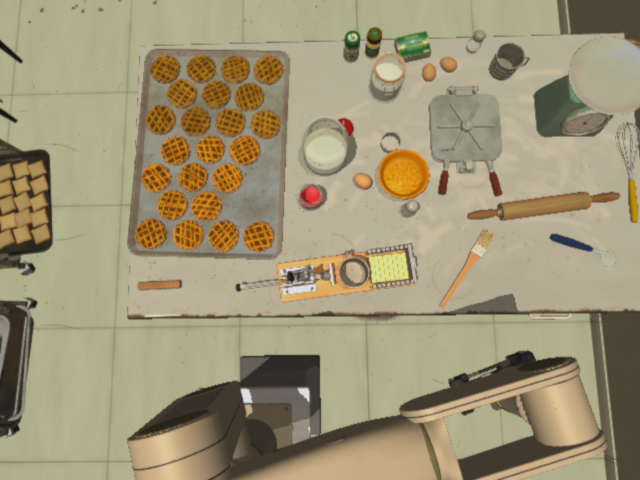

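The top view shows the board at about (280–415, 245–300), with the head at left, the cup at (354,270) and butter at right. The jar is at (312,195), an egg at (362,181), the shaker at (411,208) and the brush at about (467,268). The arm hides the clamp in the side view. I'll enlarge the top view.

```bash
cat > h.py <<'E'
from plant import *
import cv2, numpy as np
from scipy.spatial.transform import Rotation as R
def crop(n,x0,y0,x1,y1,s,name,cam=None):
    c=cam or read_camera(n); f=c["frame"][y0:y1,x0:x1,::-1]
    cv2.imwrite("pics/"+name,cv2.resize(f,None,fx=s,fy=s,interpolation=cv2.INTER_CUBIC)); return c
import pickle,os
def cams():
    return pickle.load(open('cams.pkl','rb'))
def bp(n,u,v,z):
    K,r,t=cams()[n]; Rm=cv2.Rodrigues(np.array(r))[0]; d=Rm.T@np.linalg.solve(K,[u,v,1.]); o=-Rm.T@np.array(t)
    return o+d*(z-o[2])/d[2]
def pr(n,P):
    K,r,t=cams()[n]; return cv2.projectPoints(np.atleast_2d(np.array(P,float)),np.array(r),np.array(t),K,None)[0][:,0]
E
python3 - <<'E'
from h import *
d={}
for n in("side","top"):
    c=read_camera(n); d[n]=(c["K"],c["rvec"],c["tvec"])
pickle.dump(d,open('cams.pkl','wb'))
crop("top",225,230,425,310,4,"t1.png",c)
for n in d:
    Rm=cv2.Rodrigues(d[n][1])[0]; print(n,-Rm.T@d[n][2])
E
```

```text
side [-0.23751331 -1.32135966  0.83627795]
top [ 0.35437011 -0.20504746  1.36563189]
```

View pics/t1.png

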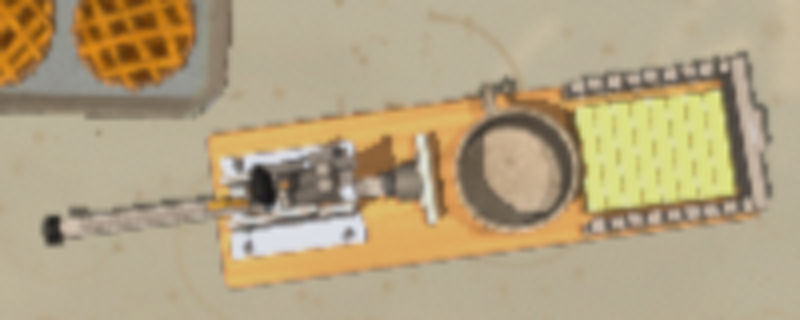

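```bash
cat >> h.py <<'E'
def b2w(p,P):
    c,s=np.cos(p[2]),np.sin(p[2]); P=np.atleast_2d(np.array(P,float))/1000
    return np.c_[p[0]+c*P[:,0]-s*P[:,1],p[1]+s*P[:,0]+c*P[:,1],P[:,2]]
E
cat > fit.py <<'E'
from h import *
from scipy.optimize import least_squares
f=lambda a:np.array(a,float)/4+[225,230]-[.375,.375]
P=[(-66,56,22),(-66,-56,22),(314,53,74),(314,-53,74)]
uv=f([(208,137),(229,288),(747,54),(768,210)])
r=least_squares(lambda p:(pr("top",b2w(p,P))-uv).ravel(),[.25,-.15,-1.5])
p=r.x; print(p,np.degrees(p[2]),r.fun.round(1))
np.save("board.npy",p)
cup=bp("top",*f([518,170])[()],.103); print("cup axis",cup)
c,s=np.cos(p[2]),np.sin(p[2]); d=cup[:2]-p[:2]; print("cup in board",c*d[0]+s*d[1],-s*d[0]+c*d[1])
h=bp("top",*f([500,86]),.0865);print("handle top seen",h); d=h[:2]-p[:2]; print("in board",c*d[0]+s*d[1],-s*d[0]+c*d[1])
c0=read_camera("top"); im=c0["frame"][:,:,::-1].copy(); im=cv2.resize(im[230:310,225:425],None,fx=4,fy=4,interpolation=cv2.INTER_CUBIC)
def dr(P,col):
    q=(pr("top",P)-[225,230]+.375)*4
    cv2.polylines(im,[np.round(q).astype(int)],True,col,1)
dr(b2w(p,[(-66,-56,22),(318,-56,22),(318,56,22),(-66,56,22)]),(0,0,255))
dr(b2w(p,[(304,-53,74),(314,-53,74),(314,53,74),(304,53,74)]),(255,0,0))
dr(b2w(p,[(77,-31,58.5),(84,-31,58.5),(84,31,58.5),(77,31,58.5)]),(0,255,0))
dr(b2w(p,[(-190,0,44),(0,0,44)]),(0,255,0))
th=np.linspace(0,2*np.pi,40); dr(np.c_[cup[0]+.042*np.cos(th),cup[1]+.042*np.sin(th),0*th+.103],(255,0,255))
cv2.imwrite("pics/fit%s.png"%os.getpid(),im); print(os.getpid())
for n,u,v,z in[("jar",312,196,.07),("egg",362,181,.02),("shaker",411,208,.08),("brush end",443,303,.01),("brush tip",487,236,.01),("tray corner",280,255,.01),("table edge",350,316,0)]: print(n,bp("top",u,v,z).round(3))
E
python3 fit.py; cp pics/fit*.png pics/fitA.png
```

```text
[ 0.45133053 -0.14226187 -1.44891409] -83.01666229622941 [-0.2 -0.6 -0.6  0.6 -0.3  0.4  1.  -0.4]
cup axis [ 0.46305808 -0.28662102  0.103     ]
cup in board 0.14471407247999238 -0.00591073409443536
handle top seen [ 0.52215383 -0.27692963  0.0865    ]
in board 0.14227948026632853 0.05392490175836151
555
jar [ 0.683 -0.176  0.07 ]
egg [ 0.738 -0.322  0.02 ]
shaker [ 0.641 -0.451  0.08 ]
brush end [ 0.38  -0.542  0.01 ]
brush tip [ 0.57  -0.679  0.01 ]
tray corner [ 0.524 -0.079  0.01 ]
table edge [ 0.347 -0.278  0.   ]
```

View pics/fitA.png

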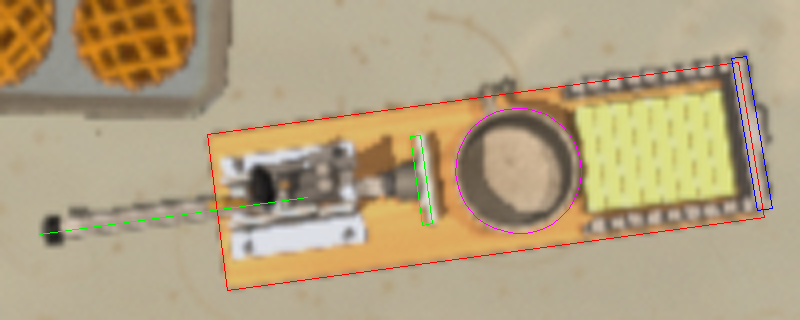

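The overlay fits within about 1 px (roughly 2.7 mm), and the rod starts about 5 mm advanced. Next I'll zoom in on the handle.

```bash
cat >> h.py <<'E'
def down(yaw): # tool z down, tool y along world angle yaw
    y=np.array([np.cos(yaw),np.sin(yaw),0]); z=np.array([0,0,-1.]); return np.c_[np.cross(y,z),y,z]
def delta(pos,Rt,pc=None,Rc=None):
    s=read_state(); pc=s["tool_pos"] if pc is None else pc; Rc=R.from_rotvec(s["orientation"]).as_matrix() if Rc is None else Rc
    d=Rc.T@(np.array(pos)-pc)/.1; rv=R.from_matrix(Rc.T@Rt).as_rotvec()/np.pi
    print("shift",d.round(3),"turn",rv.round(4),"rows~",np.linalg.norm(rv)*180/8.59); return d,rv
E
python3 - <<'E'
from h import *
crop("top",325,240,385,300,10,"t2.png")
p=np.load("board.npy"); s=read_state(); M=R.from_rotvec(s["orientation"]).as_matrix(); print(M.round(3))
for y in (p[2],p[2]+np.pi): delta([.517,-.28,.2],down(y))
E
```

```text
[[ 0.939  0.345 -0.   ]
 [ 0.345 -0.939  0.001]
 [ 0.    -0.001 -1.   ]]
shift [ 3.888 -1.588  0.184] turn [-0.0002  0.      0.0732] rows~ 1.533757737964888
shift [ 3.888 -1.588  0.184] turn [-0.000e+00 -3.000e-04 -9.268e-01] rows~ 19.420845617327295
```

View pics/t2.png

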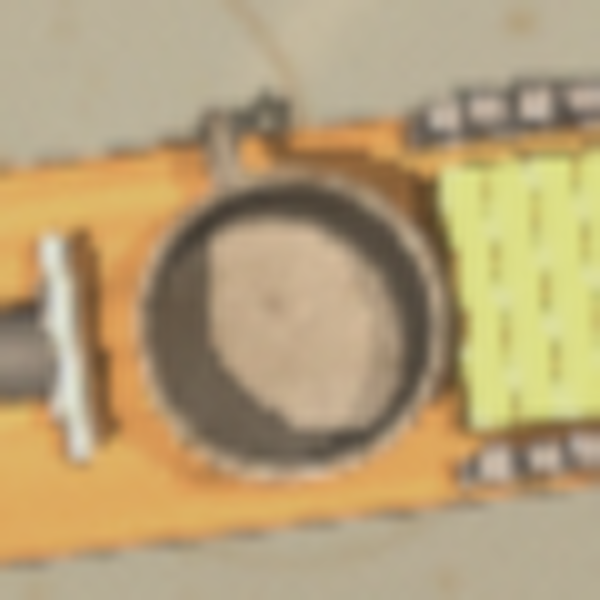

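The light handle bar runs from crop (228,180) to about (213,120), with its shadow to the right. The rim centre is near crop (293,322).

```bash
python3 - <<'E'
from h import *
p=np.load("board.npy"); f=lambda a:np.array(a,float)/10+[325,240]-.45
ax=bp("top",*f([293,322]),.103)
for q in [(230,178),(225,150),(215,122)]:
    w=bp("top",*f(q),.0885); v=w-ax; a=np.arctan2(v[1],v[0]); print(ax.round(4),w.round(4),np.hypot(*v[:2]),np.degrees(a-p[2])-90)
E
```

```text
[ 0.4641 -0.2859  0.103 ] [ 0.5049 -0.2707  0.0885] 0.043533157382155345 13.40757715885806
[ 0.4641 -0.2859  0.103 ] [ 0.5126 -0.2696  0.0885] 0.05118922107708471 11.634625177999652
[ 0.4641 -0.2859  0.103 ] [ 0.5203 -0.267   0.0885] 0.05933676811148392 11.572176757655555
```

```bash
python3 - <<'E'
from h import *
a=np.radians(18.6-90)
delta([.5153,-.2687,.2],down(a),np.array([.2066,-.5627,.219]))
E
```

```text
shift [ 3.911 -1.696  0.191] turn [-0.0002 -0.      0.0087] rows~ 0.18144740647470575
```

Emit:
move_arm(
  series=[
    [0.45, -0.2, 0, 0, 0, 0, 0],
    [0.98, -0.42, 0, 0, 0, 0, 0],
    [0.98, -0.42, 0, 0, 0, 0, 0],
  ],
)

```text
t: 0.6
tool_pos: [0.2875, -0.487, 0.2186]
orientation: [-3.091, -0.555, -0.002]
force: [-0.6, -0.3, -0.3]
opening: 0.0731
```

Emit:
move_arm(
  series=[
    [0.45, -0.2, 0, 0, 0, 0, 0],
    [0.98, -0.42, 0, 0, 0, 0, 0],
    [0.98, -0.42, 0, 0, 0, 0, 0],
  ],
)

```text
t: 0.9
tool_pos: [0.3648, -0.4139, 0.2188]
orientation: [-3.091, -0.556, -0.002]
force: [-0.5, -1.0, -0.6]
opening: 0.0497
```

Emit:
move_arm(
  series=[
    [0.45, -0.2, 0, 0, 0, 0, 0],
    [0.98, -0.42, 0, 0, 0, 0, 0],
    [0.98, -0.42, 0, 0, 0, 0, 0],
  ],
)

```text
t: 1.2
tool_pos: [0.442, -0.3409, 0.2187]
orientation: [-3.091, -0.556, -0.002]
force: [-0.4, -0.7, 0.3]
opening: 0.0467
```

Emit:
move_arm(
  series=[
    [0.45, -0.2, 0, 0, 0, 0, 0],
    [0.97, -0.43, 0.19, 0, 0, 0.009, 0],
    [0.97, -0.43, 0.19, 0, 0, 0.009, 0],
    [0.97, -0.43, 0.19, 0, 0, 0.009, 0],
  ],
)

```text
t: 1.6
tool_pos: [0.5155, -0.2693, 0.1985]
orientation: [-3.099, -0.51, 0.003]
force: [-0.4, -0.2, 0.1]
opening: 0.0464
```

```bash
python3 - <<'E'
from h import *
a=np.radians(18.6-90)
delta([.5153,-.2687,.0675],down(a))
crop("top",325,230,405,290,10,"t3.png"); crop("side",240,230,400,350,5,"s3.png")
print(pr("side",[.5153,-.2687,.0865]))
E
```

```text
shift [ 0.002 -0.005  1.31 ] turn [-0.0004  0.0005  0.0005] rows~ 0.01734473572188032
[[311.57490747 261.09615706]]
```

View pics/t3.png

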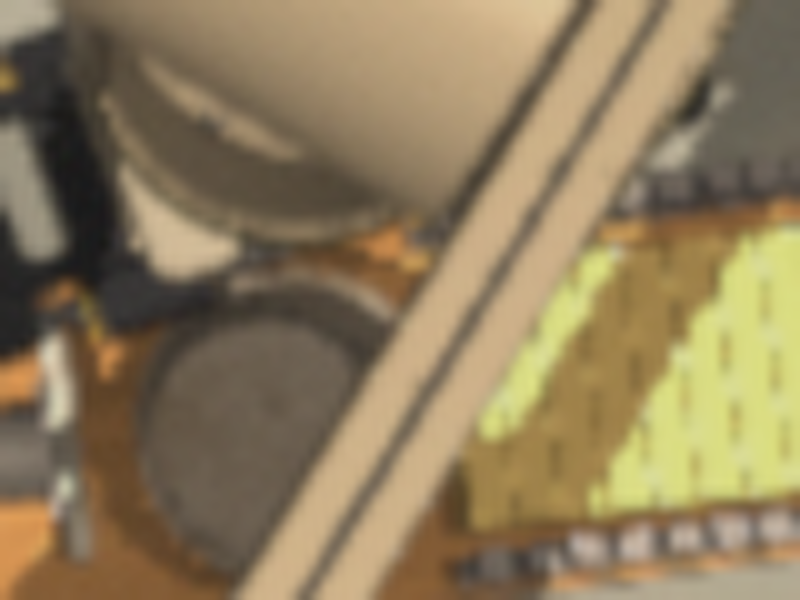

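View pics/s3.png

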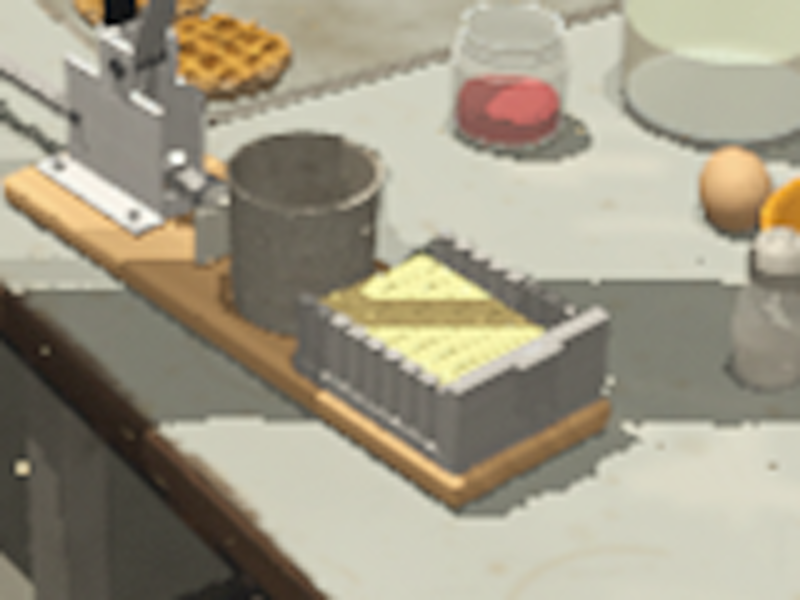

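The side crop shows the cup upright at (305,230) with its handle hidden behind it, and the gripper is above the crop. I'll descend.

Emit:
move_arm(
  series=[
    [0, 0, 0.5, 0, 0, 0, 0],
    [0, 0, 1, 0, 0, 0, 0],
    [0, 0, 1, 0, 0, 0, 0],
  ],
)

```text
t: 2.0
tool_pos: [0.5098, -0.2688, 0.0925]
orientation: [-3.093, -0.502, 0.015]
force: [-1.4, 0.7, -0.8]
opening: 0.0465
```

Emit:
move_arm(
  series=[
    [0, 0, 0.15, 0, 0, 0, 0],
    [0, 0, 0.31, 0, 0, 0, 0],
    [0, 0, 0.31, 0, 0, 0, 0],
  ],
)

```text
t: 2.3
tool_pos: [0.5152, -0.2702, 0.0681]
orientation: [-3.1, -0.505, 0.001]
force: [-0.7, 0.2, -0.1]
opening: 0.0467
```

Emit:
move_arm(
  series=[
    [0, 0, 0, 0, 0, 0, -0.4],
    [0, 0, 0, 0, 0, 0, -0.6],
    [0, 0, 0, 0, 0, 0, -0.7],
  ],
  squeeze=15,
)

```text
t: 2.6
tool_pos: [0.5164, -0.2702, 0.0699]
orientation: [3.099, 0.506, 0.002]
force: [0.5, -0.0, -0.6]
opening: 0.0273
```

```bash
python3 - <<'E'
from h import *
crop("side",240,200,400,320,5,"s4.png");crop("top",305,220,405,300,8,"t4.png")
E
```

```text
(no output)
```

View pics/s4.png

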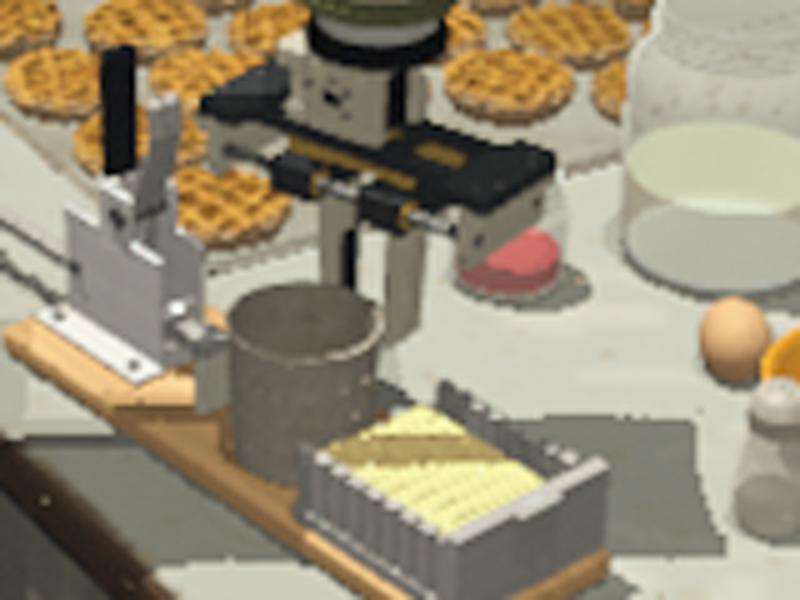

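View pics/t4.png

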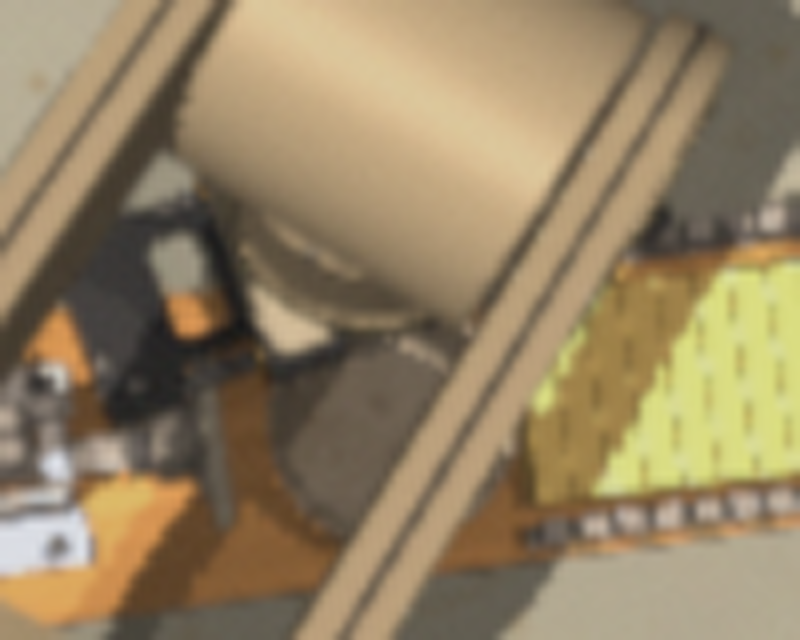

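The gripper is straddling the spot behind the cup. I'll close it gently.

Emit:
move_arm(
  series=[
    [0, -0.01, 0.02, 0, 0, 0, -0.75],
    [0, -0.01, 0.02, 0, 0, 0, -0.85],
    [0, -0.01, 0.02, 0, 0, 0, -0.95],
    [0, -0.01, 0.02, 0, 0, 0, -1],
    [0, -0.01, 0.02, 0, 0, 0, -1],
  ],
  squeeze=15,
)

```text
t: 3.2
tool_pos: [0.5151, -0.2688, 0.0665]
orientation: [-3.1, -0.506, 0.0]
force: [-0.3, 0.8, -0.2]
opening: 0.0064
```

Emit:
move_arm(
  series=[
    [0, 0, 0, 0, 0, 0, -1],
    [0, 0, 0, 0, 0, 0, -1],
    [0, 0, -0.1, 0, 0, 0, -1],
    [0, 0, -0.25, 0, 0, 0, -1],
    [0, 0, -0.4, 0, 0, 0, -1],
    [0, 0, -0.4, 0, 0, 0, -1],
  ],
  squeeze=55,
)

```text
t: 3.8
tool_pos: [0.5175, -0.2703, 0.1109]
orientation: [3.096, 0.505, 0.007]
force: [1.0, -1.0, -0.8]
opening: 0.0061
```

```bash
python3 - <<'E'
from h import *
crop("side",240,190,400,310,5,"s5.png"); print(read_state()["force"],read_state()["opening"])
E
```

```text
[-0.22031311 -0.08406203 -1.0194632 ] 0.0057458501829740095
```

View pics/s5.png

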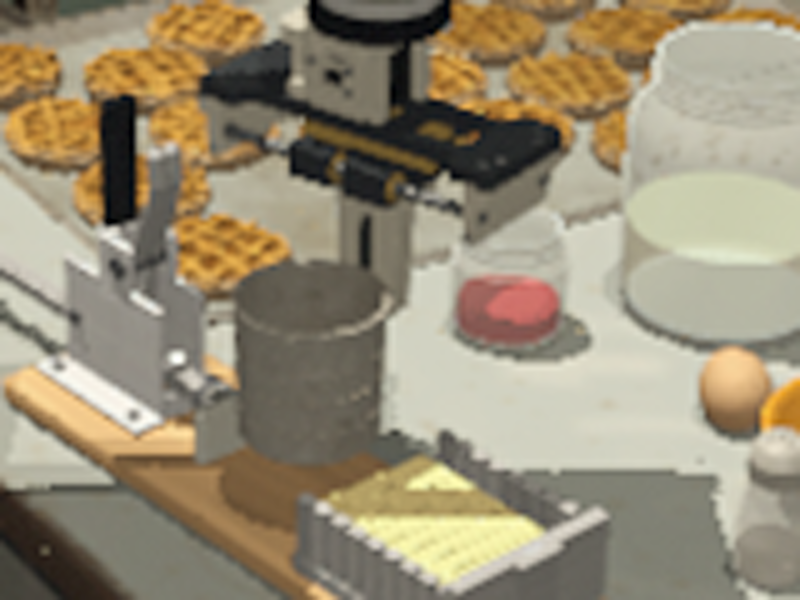

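The cup is lifted upright. Now I'll carry it back over the table.

Emit:
move_arm(
  series=[
    [0.15, 0.06, 0, 0, 0, 0, -1],
    [0.4, 0.17, 0, 0, 0, 0, -1],
    [0.65, 0.27, 0, 0, 0, 0, -1],
  ],
)

```text
t: 4.15
tool_pos: [0.5859, -0.2739, 0.1063]
orientation: [-3.1, -0.505, 0.001]
force: [-0.3, -0.1, -1.6]
opening: 0.0061
```

Emit:
move_arm(
  series=[
    [0.25, 0.1, 0, 0, 0, 0, -1],
    [0.5, 0.2, 0, 0, 0, 0, -1],
    [0.65, 0.27, 0, 0, 0, 0, -1],
    [0.65, 0.27, 0, 0, 0, 0, -1],
  ],
)

```text
t: 4.55
tool_pos: [0.6569, -0.2784, 0.1057]
orientation: [-3.1, -0.507, 0.0]
force: [0.0, 0.3, -1.0]
opening: 0.0059
```

Emit:
move_arm(
  series=[
    [0, 0, 0.2, 0, 0, 0, -1],
    [0, 0, 0.35, 0, 0, 0, -1],
    [0, 0, 0.5, 0, 0, 0, -1],
    [0, 0, 0.55, 0, 0, 0, -1],
    [0, 0, 0.55, 0, 0, 0, -1],
  ],
)

```text
t: 5.05
tool_pos: [0.6544, -0.2783, 0.0499]
orientation: [-3.099, -0.505, 0.004]
force: [-1.6, -1.2, -1.7]
opening: 0.0063
```

```bash
python3 - <<'E'
from h import *
crop("side",260,170,420,290,5,"s6.png"); s=read_state();print(s["force"],s["tool_pos"],s["orientation"])
E
```

```text
[ 0.07667221  0.31976988 -1.4834431 ] [ 0.6551946  -0.27870564  0.0512147 ] [-3.10004501e+00 -5.05614005e-01  1.27416943e-03]
```

View pics/s6.png

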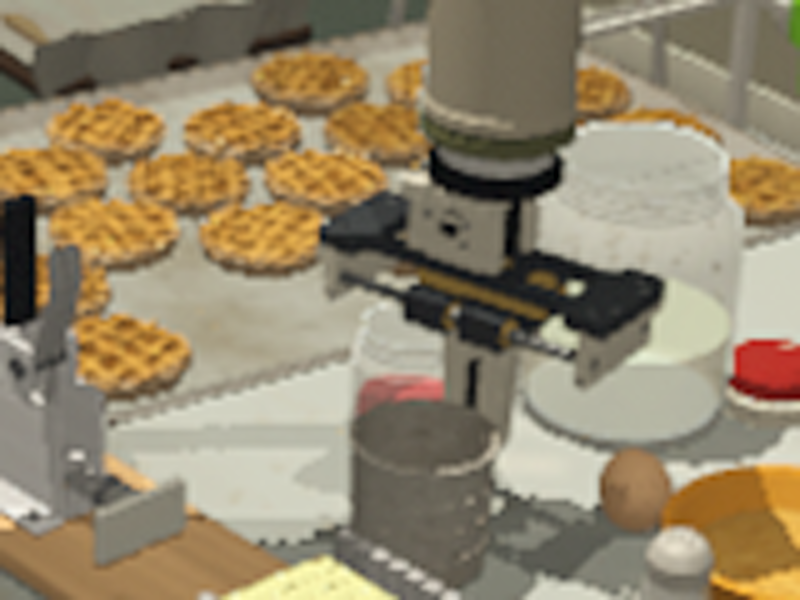

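The cup is clear of everything and a few mm above the table. I'll lower slowly until contact.

Emit:
move_arm(
  series=[
    [0, 0, 0.02, 0, 0, 0, -1],
    [0, 0, 0.04, 0, 0, 0, -1],
    [0, 0, 0.05, 0, 0, 0, -1],
    [0, 0, 0.05, 0, 0, 0, -1],
  ],
)

```text
t: 5.5
tool_pos: [0.6557, -0.2788, 0.0467]
orientation: [3.1, 0.506, 0.0]
force: [0.3, 0.2, -1.7]
opening: 0.006
```

Emit:
move_arm(
  series=[
    [0, 0, 0.01, 0, 0, 0, -1],
    [0, 0, 0.02, 0, 0, 0, -1],
    [0, 0, 0.02, 0, 0, 0, -1],
    [0, 0, 0.02, 0, 0, 0, -1],
  ],
)

```text
t: 5.9
tool_pos: [0.6557, -0.2788, 0.0447]
orientation: [3.101, 0.506, -0.0]
force: [-0.1, -0.1, -1.4]
opening: 0.0064
```

Emit:
move_arm(
  series=[
    [0, 0, 0.01, 0, 0, 0, -1],
    [0, 0, 0.015, 0, 0, 0, -1],
    [0, 0, 0.015, 0, 0, 0, -1],
  ],
)

```text
t: 6.2
tool_pos: [0.6563, -0.2788, 0.0442]
orientation: [3.1, 0.506, 0.002]
force: [-1.3, 2.6, 4.9]
opening: 0.006
```

Contact: the vertical force went from -1.4 to +4.9 N. I'll release.

Emit:
move_arm(
  series=[
    [0, 0, 0, 0, 0, 0, -0.9],
    [0, 0, 0, 0, 0, 0, -0.8],
    [0, 0, 0, 0, 0, 0, -0.6],
    [0, 0, 0, 0, 0, 0, -0.4],
    [0, 0, 0, 0, 0, 0, -0.3],
    [0, 0, 0, 0, 0, 0, -0.3],
  ],
  squeeze=10,
)

```text
t: 6.8
tool_pos: [0.6555, -0.2788, 0.0429]
orientation: [-3.1, -0.506, 0.0]
force: [1.0, 0.2, 0.3]
opening: 0.032
```

Emit:
move_arm(
  series=[
    [0, 0, -0.2, 0, 0, 0, -0.3],
    [0, 0, -0.6, 0, 0, 0, -0.3],
    [0, 0, -1, 0, 0, 0, -0.3],
  ],
)

```text
t: 7.1
tool_pos: [0.6547, -0.2783, 0.1428]
orientation: [-3.099, -0.506, 0.004]
force: [-0.0, -0.1, 0.2]
opening: 0.0324
```

Emit:
move_arm(
  series=[
    [0, 0, -0.5, 0, 0, 0, 0.5],
    [0, 0, -1, 0, 0, 0, 0.9],
    [0, 0, -1, 0, 0, 0, 0.9],
  ],
)

```text
t: 7.4
tool_pos: [0.6592, -0.2806, 0.2545]
orientation: [3.091, 0.504, 0.02]
force: [1.4, -0.0, 1.4]
opening: 0.052
```

```bash
python3 - <<'E'
from h import *
crop("side",240,190,400,310,5,"s7.png");crop("top",225,200,385,320,5,"t7.png"); s=read_state();print(s["force"],s["tool_pos"],s["orientation"],s["opening"])
p=np.load("board.npy"); t=b2w(p,[-11,0,145])[0]; print("target",t)
delta([t[0],t[1],.235],down(p[2]))
E
```

```text
[ 0.10412845 -0.67501398 -0.8777227 ] [ 0.65678979 -0.27936525  0.24592049] [3.09775077 0.50554264 0.00599065] 0.059696743129826924
target [ 0.44999314 -0.13134347  0.145     ]
shift [-1.49  -2.061  0.097] turn [ 0.001  -0.0012  0.0642] rows~ 1.3454509016937957
```

View pics/s7.png

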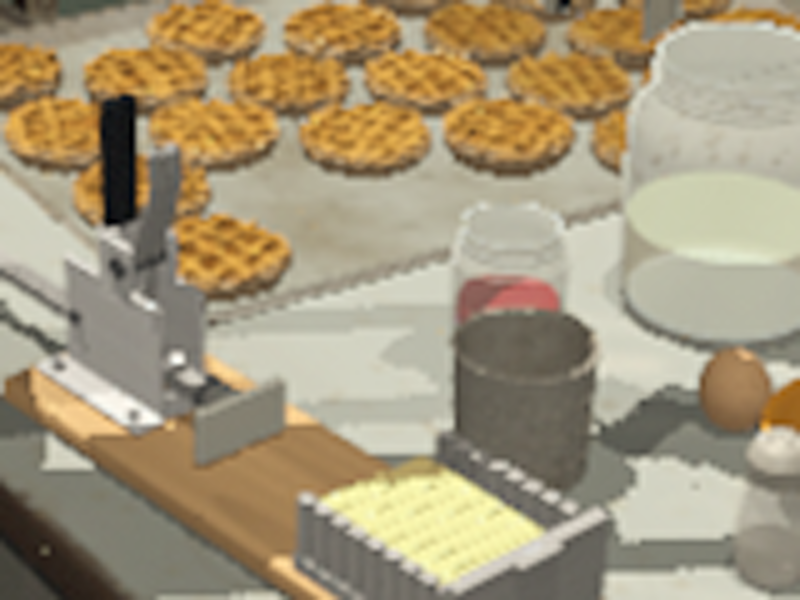

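View pics/t7.png

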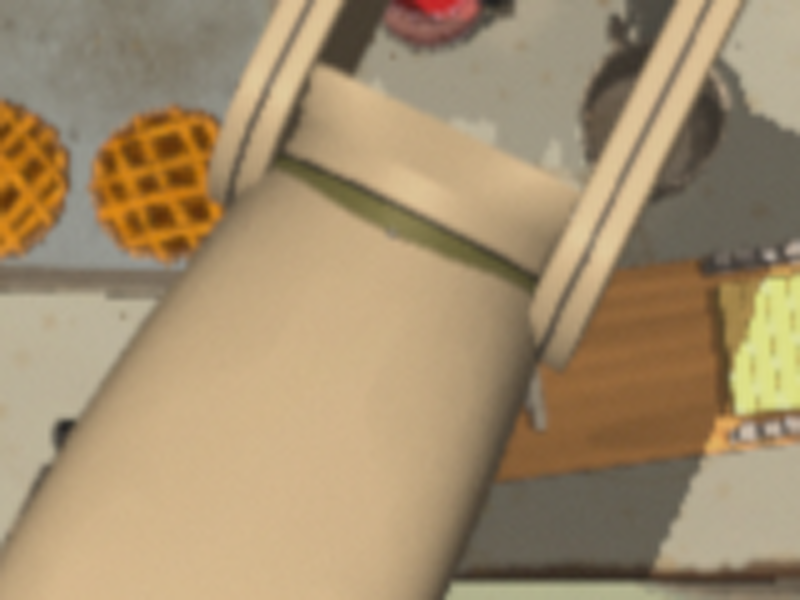

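The cup stands upright on the table, clear of the board and jar. I'll check the clamp geometry against the side view.

```bash
python3 - <<'E'
from h import *
p=np.load("board.npy")
c=read_camera("side"); x0,y0,s=245,195,12
im=cv2.resize(c["frame"][y0:y0+50,x0:x0+60,::-1],None,fx=s,fy=s,interpolation=cv2.INTER_CUBIC)
def dr(P,col):
    q=(pr("side",b2w(p,P))-[x0,y0]+.46)*s; cv2.polylines(im,[np.round(q).astype(int)],True,col,1)
for y in(-12,12): dr([(-27,y,116),(-16,y,116),(-16,y,200),(-27,y,200)],(0,0,255))
dr([(26.5,-10.5,164),(26.5,10.5,164)],(0,255,0)); dr([(-54,-19,122),(34,-19,122),(34,19,122),(-54,19,122)],(255,0,0))
cv2.imwrite("pics/s8.png",im)
E
```

```text
(no output)
```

View pics/s8.png

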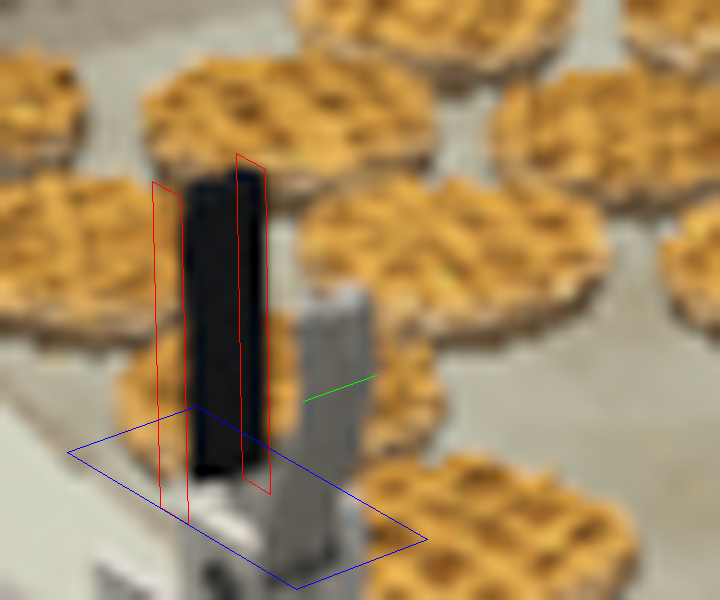

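Predicted edges match the grip and trigger to about 1 px. I'll move above the clamp.

Emit:
move_arm(
  series=[
    [-0.3, -0.4, 0, 0, 0, 0, 1],
    [-0.55, -0.75, 0, 0, 0, 0, 1],
    [-0.7, -1, 0, 0, 0, 0, 1],
  ],
)

```text
t: 7.85
tool_pos: [0.5544, -0.2045, 0.2391]
orientation: [-3.097, -0.505, 0.009]
force: [0.8, 0.4, 0.5]
opening: 0.0875
```

Emit:
move_arm(
  series=[
    [-0.3, -0.4, 0, 0, 0, 0, 1],
    [-0.55, -0.75, 0, 0, 0, 0, 1],
    [-0.78, -1, 0.05, 0, 0, 0.03, 1],
    [-0.78, -1, 0.1, 0, 0, 0.063, 1],
    [-0.78, -1, 0.1, 0, 0, 0.063, 1],
  ],
)

```text
t: 8.35
tool_pos: [0.4499, -0.1352, 0.2303]
orientation: [-3.134, -0.195, 0.006]
force: [0.7, 0.2, 0.7]
opening: 0.0929
```

```bash
python3 - <<'E'
from h import *
p=np.load("board.npy"); t=b2w(p,[-11,0,146])[0]
s=read_state();print(s["tool_pos"],s["opening"]); delta(t,down(p[2]))
crop("side",220,150,340,240,6,"s9.png")
E
```

```text
[ 0.44985204 -0.13519867  0.2303069 ] 0.09287292079282036
shift [ 0.009 -0.036  0.843] turn [-0.0007  0.0012  0.0008] rows~ 0.032819529275675496
```

View pics/s9.png

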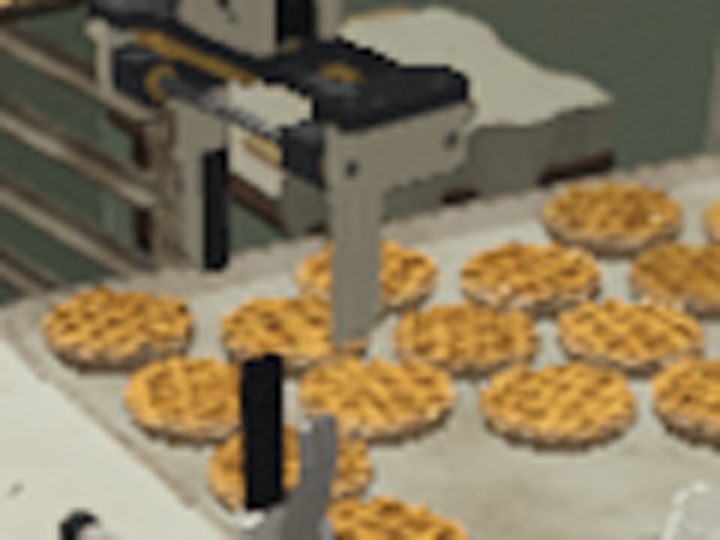

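The open fingers straddle the grip and trigger from above. I'll descend.

Emit:
move_arm(
  series=[
    [0, -0.036, 0.3, 0, 0, 0, 1],
    [0.01, -0.036, 0.6, 0, 0, 0, 1],
    [0.01, -0.036, 0.84, 0, 0, 0, 1],
    [0.01, -0.036, 0.84, 0, 0, 0, 1],
  ],
)

```text
t: 8.8
tool_pos: [0.4498, -0.1316, 0.1445]
orientation: [-3.131, -0.201, 0.012]
force: [-0.3, 0.8, 0.3]
opening: 0.0927
```

```bash
python3 - <<'E'
from h import *
p=np.load("board.npy"); t=b2w(p,[-11,0,145])[0]
s=read_state();print(s["tool_pos"],s["opening"],s["force"]); delta(t,down(p[2]))
crop("side",220,170,340,260,6,"s10.png")
E
```

```text
[ 0.44980668 -0.1316438   0.14453506] 0.09272249992290973 [-0.27252503  0.77424215  0.31274647]
shift [ 0.002 -0.003 -0.005] turn [-0.0013  0.0023  0.002 ] rows~ 0.06993279663944525
```

View pics/s10.png

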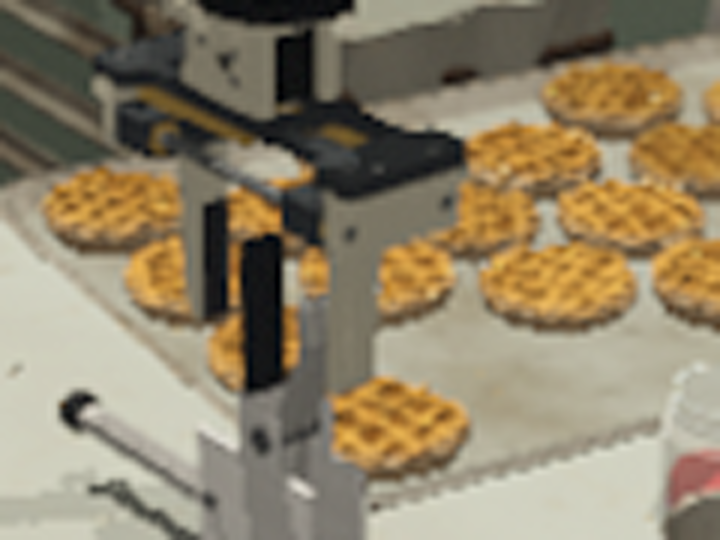

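The fingers are placed around the grip and trigger. First squeeze.

Emit:
move_arm(
  series=[
    [0, 0, 0, 0, 0, 0, 0.5],
    [0, 0, 0, 0, 0, 0, 0.1],
    [0, 0, 0, 0, 0, 0, -0.1],
    [0, 0, 0, 0, 0, 0, -0.3],
    [0, 0, 0, 0, 0, 0, -0.4],
    [0, 0, 0, 0, 0, 0, -0.4],
    [0, 0, 0, 0, 0, 0, -0.4],
  ],
  squeeze=25,
)

```text
t: 9.55
tool_pos: [0.4543, -0.1351, 0.1519]
orientation: [3.13, 0.196, 0.008]
force: [0.6, -1.8, 7.4]
opening: 0.0418
```

```bash
python3 - <<'E'
from h import *
s=read_state();print(s["tool_pos"],s["opening"],s["force"]); 
crop("side",220,180,380,300,5,"s11.png")
E
```

```text
[ 0.454286   -0.13513243  0.15193254] 0.04177008798327661 [ 0.61430516 -1.8332489   7.36572404]
```

View pics/s11.png

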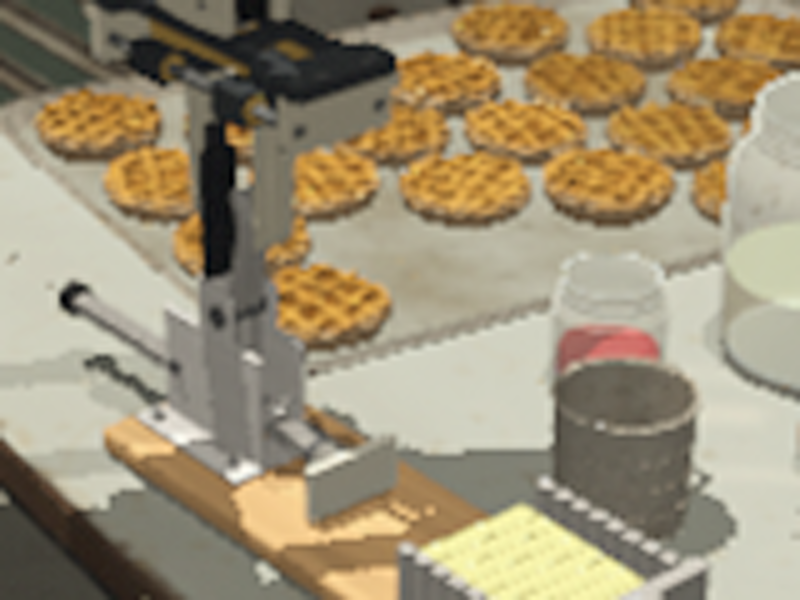

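Emit:
move_arm(
  series=[
    [0, 0, 0, 0, 0, 0, -0.4],
    [0, 0, 0, 0, 0, 0, -0.4],
    [0, 0, 0, 0, 0, 0, -0.4],
  ],
)

```text
t: 9.9
tool_pos: [0.4537, -0.1307, 0.1517]
orientation: [-3.133, -0.199, -0.006]
force: [-3.4, 12.6, 14.9]
opening: 0.0331
```

Full squeeze: the opening is 33 mm. I'll let it spring back.

Emit:
move_arm(
  series=[
    [0, 0, 0, 0, 0, 0, 0],
    [0, 0, 0, 0, 0, 0, 0.4],
    [0, 0, 0, 0, 0, 0, 0.8],
    [0, 0, 0, 0, 0, 0, 0.8],
    [0, 0, 0, 0, 0, 0, 0.8],
  ],
)

```text
t: 10.4
tool_pos: [0.4517, -0.1324, 0.1486]
orientation: [-3.135, -0.197, 0.002]
force: [0.3, -1.8, -1.9]
opening: 0.0684
```

```bash
cat > look.py <<'E'
from h import *
import sys
p=np.load("board.npy")
s=read_state();print(s["t"],s["tool_pos"],s["opening"],s["force"]); delta(b2w(p,[-11,0,145])[0],down(p[2]))
k=sys.argv[1]
c=crop("side",240,200,380,305,5,f"s{k}.png")
im=cv2.imread(f"pics/s{k}.png")
E
cat >> look.py <<'E'
for rod in range(0,150,10): # ticks: pad top edge far corner line for rod values
    q=(pr("side",b2w(p,[(84+rod,-31,58.5)]))-[240,200]+.4)*5
    cv2.circle(im,tuple(np.round(q[0]).astype(int)),2,(0,0,255) if rod%50 else (255,0,0),-1)
cv2.imwrite(f"pics/s{k}.png",im)
E
python3 look.py 12
```

```text
10.4 [ 0.45170315 -0.13240862  0.14856161] 0.06842684790115869 [ 0.29738819 -1.75513884 -1.89694496]
shift [-0.016 -0.013  0.036] turn [-0.0002  0.0004  0.0011] rows~ 0.025671808264340994
```

View pics/s12.png

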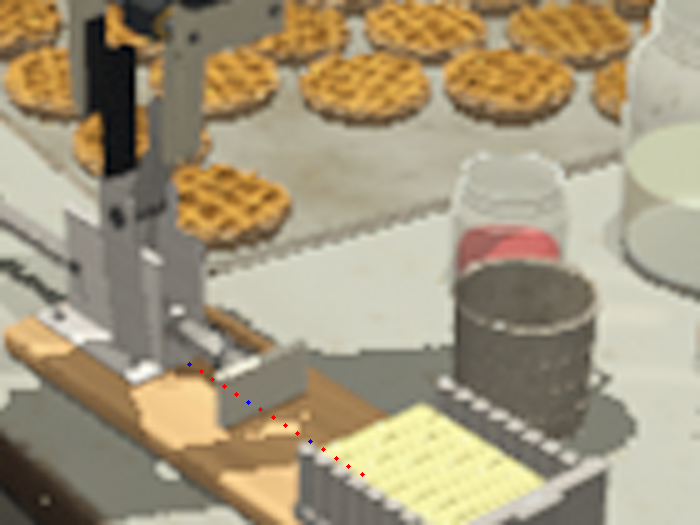

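The pad advanced to a near corner around crop (222,384), which puts the rod at roughly 20–25 mm. Second stroke.

Emit:
move_arm(
  series=[
    [0, 0, 0, 0, 0, 0, 0.8],
    [0, 0, 0, 0, 0, 0, 0.2],
    [0, 0, -0.03, 0, 0, 0, -0.2],
    [0, 0, -0.06, 0, 0, 0, -0.4],
    [0, 0, -0.06, 0, 0, 0, -0.4],
    [0, 0, -0.06, 0, 0, 0, -0.4],
    [0, 0, -0.06, 0, 0, 0, -0.4],
    [0, 0, -0.06, 0, 0, 0, -0.4],
  ],
  squeeze=30,
)

```text
t: 11.25
tool_pos: [0.4531, -0.1309, 0.1571]
orientation: [-3.132, -0.197, -0.003]
force: [-6.1, 24.3, 16.2]
opening: 0.033
```

Emit:
move_arm(
  series=[
    [0, 0, 0, 0, 0, 0, 0.2],
    [0, 0, 0.06, 0, 0, 0, 0.8],
    [0, 0, 0.06, 0, 0, 0, 0.8],
    [0, 0, 0.06, 0, 0, 0, 0.8],
    [0, 0, 0.06, 0, 0, 0, 0.8],
    [0, 0, 0.06, 0, 0, 0, 0.8],
  ],
)

```text
t: 11.85
tool_pos: [0.452, -0.1321, 0.1488]
orientation: [-3.134, -0.197, 0.001]
force: [0.6, -0.2, 0.2]
opening: 0.0767
```

```bash
python3 look.py 13
```

```text
11.85 [ 0.45199405 -0.132149    0.1487592 ] 0.07672059322359066 [ 0.56756622 -0.19051691  0.2197567 ]
shift [-0.019 -0.01   0.038] turn [-0.0003  0.0002  0.0012] rows~ 0.025994491680498978
```

View pics/s13.png

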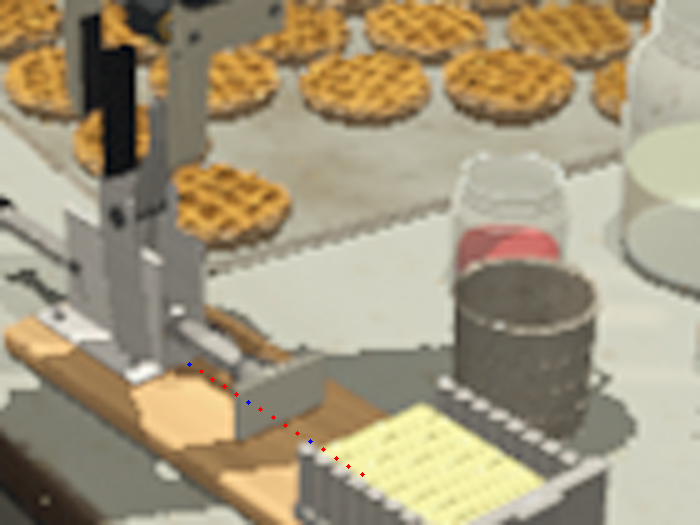

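Near corner at (237,397), so the rod is at about 38 mm and each stroke advances 15 mm. I'll continue with a slight re-centring.

Emit:
move_arm(
  series=[
    [-0.01, -0.015, 0.02, 0, 0, 0, 0.6],
    [-0.01, -0.015, 0.02, 0, 0, 0, 0.1],
    [-0.01, -0.015, -0.01, 0, 0, 0, -0.2],
    [-0.01, -0.015, -0.04, 0, 0, 0, -0.4],
    [-0.01, -0.015, -0.04, 0, 0, 0, -0.4],
    [-0.01, -0.015, -0.04, 0, 0, 0, -0.4],
    [-0.01, -0.015, -0.04, 0, 0, 0, -0.4],
  ],
  squeeze=30,
)

```text
t: 12.6
tool_pos: [0.4515, -0.131, 0.1547]
orientation: [-3.135, -0.197, -0.002]
force: [-6.5, 11.4, 12.5]
opening: 0.0332
```

Emit:
move_arm(
  series=[
    [0, 0, 0, 0, 0, 0, 0.2],
    [0, 0, 0.06, 0, 0, 0, 0.8],
    [0, 0, 0.06, 0, 0, 0, 0.8],
    [0, 0, 0.06, 0, 0, 0, 0.8],
    [0, 0, 0.06, 0, 0, 0, 0.8],
    [0, 0, 0.06, 0, 0, 0, 0.8],
  ],
)

```text
t: 13.2
tool_pos: [0.4508, -0.1307, 0.1468]
orientation: [-3.134, -0.197, 0.001]
force: [0.2, -0.4, 0.2]
opening: 0.0765
```

Emit:
move_arm(
  series=[
    [0, 0, 0, 0, 0, 0, 0.6],
    [0, 0, 0, 0, 0, 0, 0.1],
    [0, 0, -0.03, 0, 0, 0, -0.2],
    [0, 0, -0.06, 0, 0, 0, -0.4],
    [0, 0, -0.06, 0, 0, 0, -0.4],
    [0, 0, -0.06, 0, 0, 0, -0.4],
    [0, 0, -0.06, 0, 0, 0, -0.4],
  ],
)

```text
t: 13.9
tool_pos: [0.4513, -0.1309, 0.1545]
orientation: [-3.135, -0.197, -0.001]
force: [-3.3, -1.8, 5.6]
opening: 0.0328
```

Emit:
move_arm(
  series=[
    [0, 0, 0, 0, 0, 0, 0.2],
    [0, 0, 0.06, 0, 0, 0, 0.8],
    [0, 0, 0.06, 0, 0, 0, 0.8],
    [0, 0, 0.06, 0, 0, 0, 0.8],
    [0, 0, 0.06, 0, 0, 0, 0.8],
    [0, 0, 0.06, 0, 0, 0, 0.8],
  ],
)

```text
t: 14.5
tool_pos: [0.4508, -0.1307, 0.1468]
orientation: [-3.135, -0.197, 0.001]
force: [0.3, 0.2, 0.2]
opening: 0.0761
```

```bash
python3 look.py 14
```

```text
14.5 [ 0.45084382 -0.13074721  0.14680062] 0.07611465730012941 [0.25543534 0.21082918 0.21963069]
shift [-0.009  0.005  0.018] turn [-0.0003  0.0002  0.0012] rows~ 0.02687182860365513
```

View pics/s14.png

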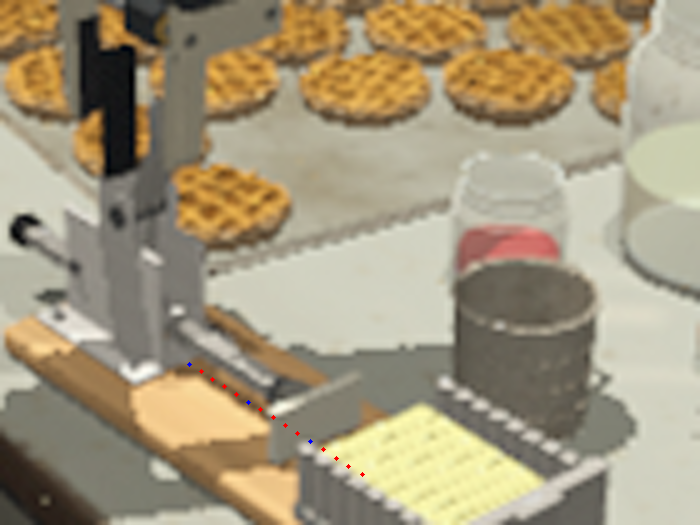

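Near corner at (272,418), so the rod is at about 68 mm. Two more strokes.

Emit:
move_arm(
  series=[
    [0, 0, 0, 0, 0, 0, 0.6],
    [0, 0, 0, 0, 0, 0, 0.1],
    [0, 0, -0.03, 0, 0, 0, -0.2],
    [0, 0, -0.06, 0, 0, 0, -0.4],
    [0, 0, -0.06, 0, 0, 0, -0.4],
    [0, 0, -0.06, 0, 0, 0, -0.4],
    [0, 0, -0.06, 0, 0, 0, -0.4],
  ],
)

```text
t: 15.25
tool_pos: [0.4515, -0.131, 0.1547]
orientation: [-3.135, -0.197, -0.001]
force: [-5.5, 11.1, 13.6]
opening: 0.0331
```

Emit:
move_arm(
  series=[
    [0, 0, 0, 0, 0, 0, 0.2],
    [0, 0, 0.06, 0, 0, 0, 0.8],
    [0, 0, 0.06, 0, 0, 0, 0.8],
    [0, 0, 0.06, 0, 0, 0, 0.8],
    [0, 0, 0.06, 0, 0, 0, 0.8],
    [0, 0, 0.06, 0, 0, 0, 0.8],
  ],
)

```text
t: 15.85
tool_pos: [0.4508, -0.1307, 0.1468]
orientation: [-3.135, -0.197, 0.001]
force: [0.3, -1.1, -0.3]
opening: 0.0762
```

Emit:
move_arm(
  series=[
    [0, 0, 0, 0, 0, 0, 0.6],
    [0, 0, 0, 0, 0, 0, 0.1],
    [0, 0, -0.03, 0, 0, 0, -0.2],
    [0, 0, -0.06, 0, 0, 0, -0.4],
    [0, 0, -0.06, 0, 0, 0, -0.4],
    [0, 0, -0.06, 0, 0, 0, -0.4],
    [0, 0, -0.06, 0, 0, 0, -0.4],
  ],
)

```text
t: 16.55
tool_pos: [0.4514, -0.1309, 0.1546]
orientation: [-3.135, -0.197, -0.001]
force: [-3.4, -2.9, 5.6]
opening: 0.0326
```

Emit:
move_arm(
  series=[
    [0, 0, 0, 0, 0, 0, 0.2],
    [0, 0, 0.06, 0, 0, 0, 0.8],
    [0, 0, 0.06, 0, 0, 0, 0.8],
    [0, 0, 0.06, 0, 0, 0, 0.8],
    [0, 0, 0.06, 0, 0, 0, 0.8],
    [0, 0, 0.06, 0, 0, 0, 0.8],
  ],
)

```text
t: 17.15
tool_pos: [0.4508, -0.1308, 0.1468]
orientation: [-3.135, -0.197, 0.001]
force: [0.5, -0.6, -0.1]
opening: 0.0759
```

```bash
python3 look.py 15; python3 - <<'E'
from h import *
crop("top",245,230,405,310,5,"t15.png")
E
```

```text
17.15 [ 0.4508263  -0.13077317  0.14681022] 0.0759296374681403 [ 0.49330673 -0.60022949 -0.10423039]
shift [-0.009  0.005  0.018] turn [-0.0003  0.0002  0.0012] rows~ 0.026546997086435455
```

View pics/s15.png

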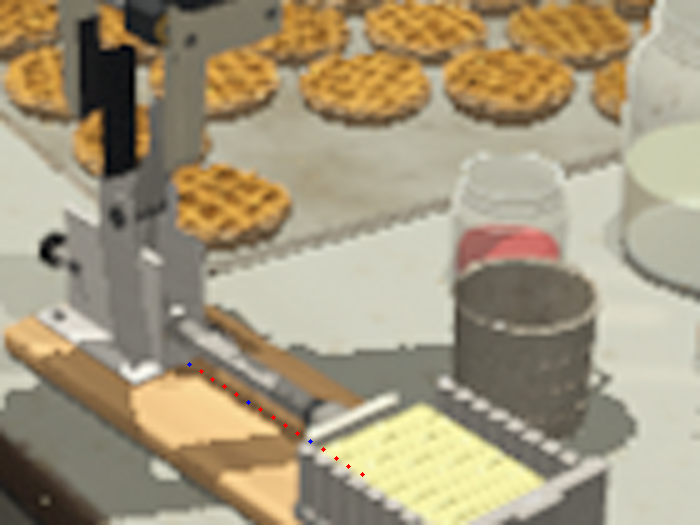

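View pics/t15.png

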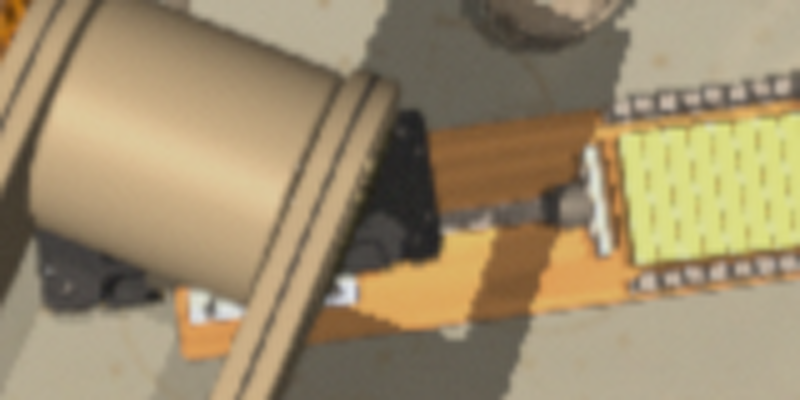

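The top view shows the pad front from about (595,145) to (612,255), and the butter front from (620,135) to (637,265).

```bash
python3 - <<'E'
from h import *
crop("top",355,245,415,295,12,"t16.png")
p=np.load("board.npy")
c,s=np.cos(p[2]),np.sin(p[2])
im=cv2.imread("pics/t16.png")
def ln(x,z,col):
    q=(pr("top",b2w(p,[(x,-35,z),(x,35,z)]))-[355,245]+.46)*12; cv2.polylines(im,[np.round(q).astype(int)],False,col,1)
for r in (93,98,103): ln(84+r,58.5,(255,0,0))
for r in (192,197,202): ln(r,59,(0,0,255))
ln(304,74,(0,255,0)); ln(304,59,(255,255,0))
cv2.imwrite("pics/t16.png",im)
E
```

```text
(no output)
```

View pics/t16.png

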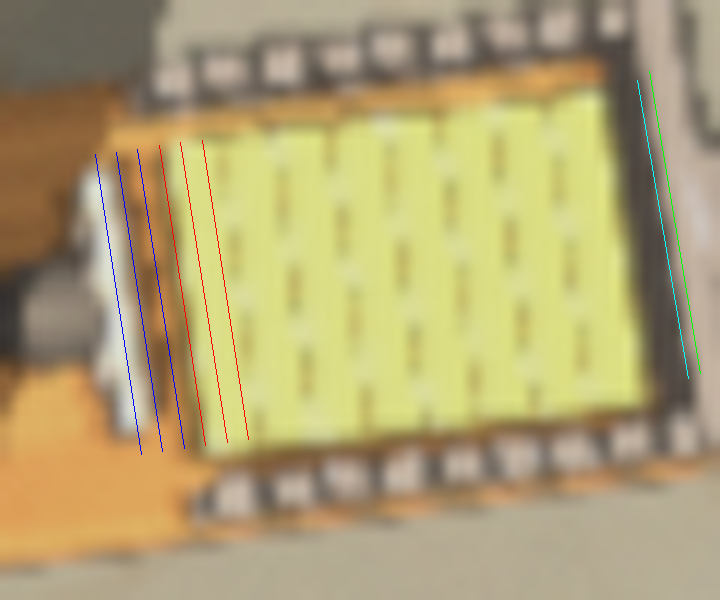

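Pad front is at rod ≈ 95 mm. The butter front is at board x ≈ 193–194, so full contact with the stop comes at rod ≈ 117–118. Two more full strokes give about 125 mm, or roughly 7 mm of compression. I'll do stroke 7 with its release, then stroke 8 and hold.

Emit:
move_arm(
  series=[
    [0, 0, 0, 0, 0, 0, 0.6],
    [0, 0, 0, 0, 0, 0, 0.1],
    [0, 0, -0.03, 0, 0, 0, -0.2],
    [0, 0, -0.06, 0, 0, 0, -0.4],
    [0, 0, -0.06, 0, 0, 0, -0.4],
    [0, 0, -0.06, 0, 0, 0, -0.4],
    [0, 0, -0.06, 0, 0, 0, -0.4],
  ],
)

```text
t: 18.0
tool_pos: [0.4514, -0.131, 0.1547]
orientation: [-3.135, -0.197, -0.001]
force: [-6.2, 11.2, 12.5]
opening: 0.0329
```

Emit:
move_arm(
  series=[
    [0, 0, 0, 0, 0, 0, 0.2],
    [0, 0, 0.06, 0, 0, 0, 0.8],
    [0, 0, 0.06, 0, 0, 0, 0.8],
    [0, 0, 0.06, 0, 0, 0, 0.8],
    [0, 0, 0.06, 0, 0, 0, 0.8],
    [0, 0, 0.06, 0, 0, 0, 0.8],
  ],
)

```text
t: 18.6
tool_pos: [0.4508, -0.1307, 0.1468]
orientation: [-3.135, -0.197, 0.001]
force: [-0.4, -0.2, 0.4]
opening: 0.0766
```

```bash
python3 - <<'E'
from h import *
crop("top",345,245,415,295,11,"t17.png")
p=np.load("board.npy")
im=cv2.imread("pics/t17.png")
def ln(x,z,col):
    q=(pr("top",b2w(p,[(x,-35,z),(x,35,z)]))-[345,245]+.46)*11; cv2.polylines(im,[np.round(q).astype(int)],False,col,1)
for r in (105,110,115): ln(84+r,58.5,(255,0,0))
cv2.imwrite("pics/t17.png",im)
E
```

```text
(no output)
```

View pics/t17.png

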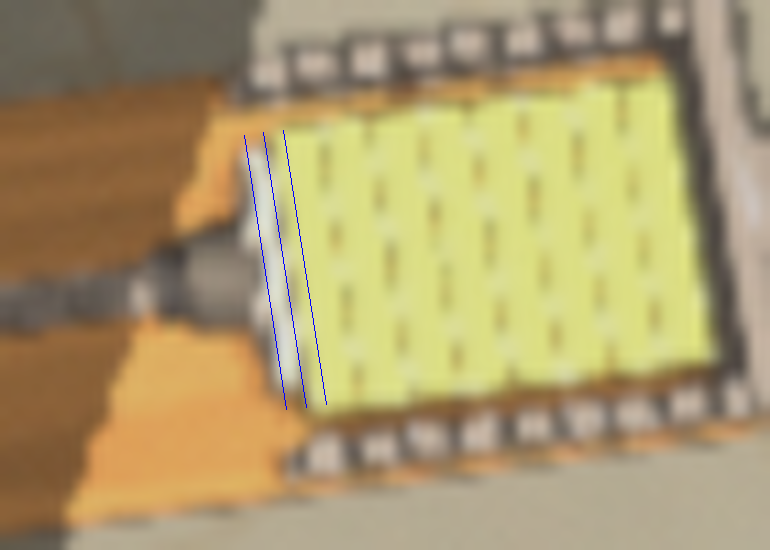

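The pad now touches the butter at rod ≈ 110 mm. Final full stroke, then hold.

Emit:
move_arm(
  series=[
    [0, 0, 0, 0, 0, 0, 0.6],
    [0, 0, 0, 0, 0, 0, 0.1],
    [0, 0, -0.03, 0, 0, 0, -0.1],
    [0, 0, -0.06, 0, 0, 0, -0.3],
    [0, 0, -0.06, 0, 0, 0, -0.4],
    [0, 0, -0.06, 0, 0, 0, -0.4],
    [0, 0, -0.06, 0, 0, 0, -0.4],
    [0, 0, -0.06, 0, 0, 0, -0.4],
  ],
  squeeze=32,
)

```text
t: 19.45
tool_pos: [0.4512, -0.131, 0.1546]
orientation: [-3.135, -0.197, -0.001]
force: [-5.1, 3.7, 9.5]
opening: 0.0326
```

Emit:
move_arm(
  series=[
    [0, 0, 0, 0, 0, 0, -0.4],
    [0, 0, 0, 0, 0, 0, -0.4],
    [0, 0, 0, 0, 0, 0, -0.4],
    [0, 0, 0, 0, 0, 0, -0.4],
  ],
)

```text
t: 19.85
tool_pos: [0.4512, -0.131, 0.1546]
orientation: [3.135, 0.198, 0.0]
force: [-5.3, 3.3, 9.4]
opening: 0.0328
```

```bash
python3 look.py 18; python3 - <<'E'
from h import *
crop("top",345,245,415,295,11,"t18.png")
p=np.load("board.npy")
im=cv2.imread("pics/t18.png")
def ln(x,z,col):
    q=(pr("top",b2w(p,[(x,-35,z),(x,35,z)]))-[345,245]+.46)*11; cv2.polylines(im,[np.round(q).astype(int)],False,col,1)
for r in (115,118,121): ln(84+r,58.5,(255,0,0))
cv2.imwrite("pics/t18.png",im)
print(read_state()["force"],read_state()["opening"])
E
```

```text
19.85 [ 0.45120639 -0.13096248  0.15462814] 0.03284820492986944 [-5.28501213  3.25510478  9.40193754]
shift [-0.013  0.002  0.096] turn [ 0.     -0.0001  0.0013] rows~ 0.026803463240460876
[-6.4292914   3.20563279  9.63558171] 0.03279396871353695
```

View pics/t18.png

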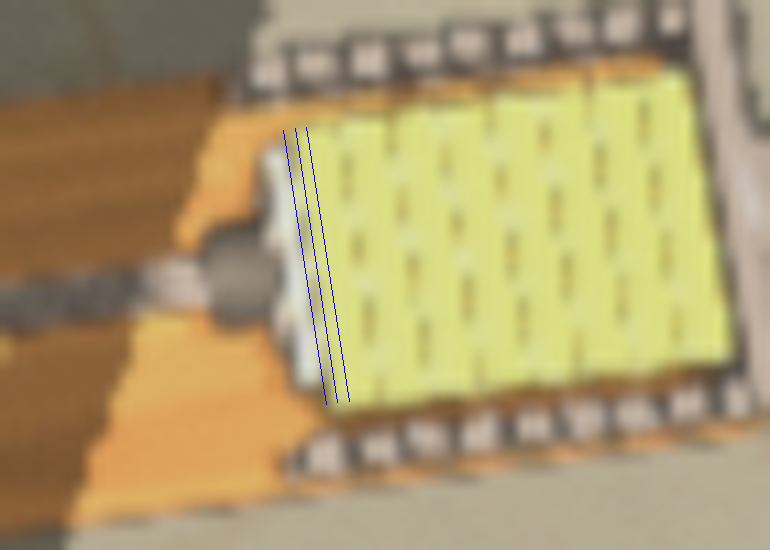

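View pics/s18.png

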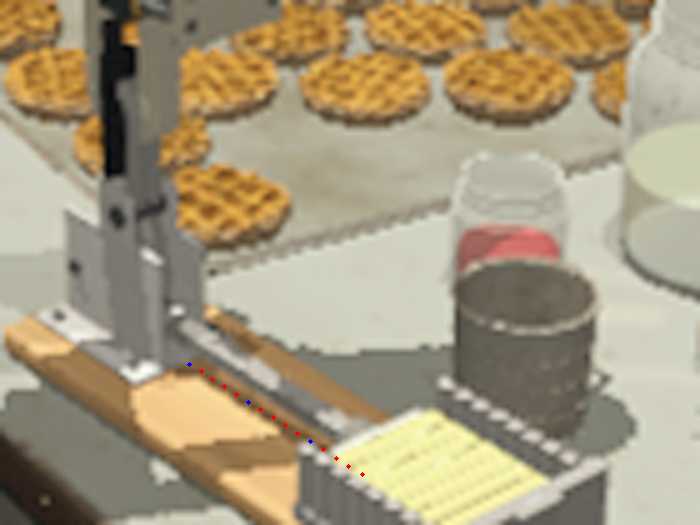

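The butter is against the stop. The pad face sits at about 116–117 mm on the scale, while the rod has advanced about 15 mm more than before. The pad's hub has visibly shortened by 6–9 mm, so the spring is partly compressed. Forces are steady and the cup is upright, so I'll hand in while holding.

```bash
python3 - <<'E'
from h import *
close_job(); s=read_state(); print(s["t"],s["opening"],s["force"])
E
```

```text
the job is handed in; nothing more can be done
the job is handed in; nothing more can be done
```

The cup is off the board and the clamp is holding the butter against the end stop. I handed the job in at about 20 s with the fingers still squeezing the trigger.

**Cup:** I lifted it by its handle and set it down upright on the bare table behind the board. The contact force on setting down was about 5 N.

**Clamp:** I made eight full squeezes, letting the trigger spring back after the first seven and holding the eighth with the grip at 32 N.

**Last checks:**
- **Trigger:** the finger opening was steady at 32.8 mm, which is a full squeeze, and the net force on the wrist was about 11–12 N.
- **Butter:** the camera images show it against the stop with no visible damage.
- **Spring:** the rod had advanced about 125 mm and the pad face stood at about 116–118 mm. That means about 7–9 mm of compression, inside the 3–14 mm range. I estimated this from the images and the stroke count, so it could be off by about 2 mm.
- **Surroundings:** the cup was still standing, and I saw nothing else disturbed in the last pictures. Those were close-ups that didn't cover the brush or the scraper.

**Not as planned:** during each squeeze the trigger lifted the fingers by 7–8 mm. The first two squeezes also pushed harder on the fixed grip, with up to about 30 N net force at the wrist, so I shifted the gripper slightly after that. The final reading after hand-in was refused, so I have no measurement from the last second.

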